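# Make up two weld kits at the laser station

## Robot

A 7-joint arm with a two-finger parallel gripper is mounted at the origin on the work surface. World frame = base frame: x ahead of the robot, y to its left, z up, the work surface at z = 0. Lengths are in m, angles in rad, forces in N, time in s.
With the tool pointing down it reaches from about 0.4 to 0.875 m from the base axis. Payload 19.3 kg.
Tool frame: the origin (TCP) lies at the very end of the fingers, on their centre line; the grasp point (between the pads) lies 19 mm behind it; z points along the fingers, y is the line along which they close (so a half turn about z gives the same grasp; the last joint's range is limited). The gripper opens to 85 mm and grips with 20 to 120 N. Pads are 22 mm wide; open, the fingers measure 114 mm over their backs; the gripper's body (76 mm by 85 mm) begins 54 mm behind the grasp point. The pads swing forward as they close: fully open they stand 13 mm farther back than shut.
Start: joints at [1.199, 0.521, -0.036, 1.599, 0.021, 1.021, -0.113], TCP at [0.186, -0.597, 0.231] pointing down, gripper open.
Joint ranges: [-2.91, 2.91], [-0.3, 2.13], [-1.5, 1.42], [0.17, 2.43], [-1.26, 4.41], [0.16, 1.93], [-2.52, 2.52]. Speed limits (rad/s): [1.89, 1.89, 2.39, 2.39, 3.01, 3.01, 3.01].

## Interface

Orientations are given as [roll, pitch, yaw] about the fixed x, y, z axes, in that order (R = Rz(yaw) Ry(pitch) Rx(roll)).
In Python, from workcell import bot gives the robot as it stands.
- The arm moves only by the shell command python3 -m crank 'ROWS' [FORCE]. ROWS is a JSON object of lists of equal length, an entry for each row: "travel": the shift along the world's x, y, z in cm, a list of three; "turn": the turn, a rotation vector about the world's x, y, z in degrees, a list of three; "gripper": the closure, from 0 (fully open) to 1 (shut). A call has exactly 5 rows; each row is the pose to reach, as a shift and turn from the pose commanded when the call began; what a row does not reach only later rows make up. A row lasts 1/10 s, in which the tool goes at most 50 mm and 8.59 degrees, less where a joint would pass 70% of its speed; a pose out of reach is approached as far as the arm can. A call with a gripper value outside its range is refused whole. The fingers move at their own pace and stop on an object; FORCE is the grip in N (left out, the last holds). Time passes only in rows, so rows that repeat a pose let the fingers close, or fill a call up. It gives the time, the measured TCP pose, the force, the opening and the grip force at its end, in the units of the state.
- bot.observe(): the state, without advancing time (a new reading comes with each control period).
- bot.grab_frame(name): name is "side" or "top"; returns a dict with "pixels" (480x640x3 uint8, red, green, blue), "fx", "fy", "cx", "cy" (pixels), "extrinsics" (4x4, takes a point from world to camera coordinates). Camera axes: x right, y down, z forward; pixel columns grow to the right and rows downward; lengths in m; the calibration is good to about 2 mm. A picture is of the moment at which its call begins. There is no depth.
- bot.job_done(): hands the job in; it is judged then, once.
The state is a dict: "clock": time; "qpos": joint angles; "qd": joint speeds; "joint_efforts": joint torques, N m; "position": TCP position; "tool_rot": TCP orientation; "force": force on the tool from outside, world axes, zero at the start; "moment": the same for the moment, N m; "grip_width": finger opening in m; "finger_force": force on a finger pad.
Only numpy, scipy, OpenCV 4.12 (cv2) and the standard library are available. Lean on these libraries where they do the work, as an engineer would, in place of code of your own. Each camera call takes 0.05 s, during which the arm holds its last target. There are 200 camera calls.

## Task

Make up the two kits for the laser welder. Blue tray: stand the green block in the middle of the white-floored bay with the brass bush upright and centred on top of it, and stand the red chuck jaw on its base in the middle of the black-floored bay. Yellow tray: stand the steel flange, broad side down, in the middle, with the copper plug upright and centred on top of it; leave the black bush and the dark hex nut where they are.

Things in the scene. Friction and masses are not known exactly. Their poses are not given: they have to be found in the camera images.
- blue_tray: Fixed blue tray, any yaw, 100 x 190 mm (x, y), on the grey stage plate (top 12 mm above the work surface, under all the stock too). Two bays, 92 x 89 mm inside. Rim and divider 4 mm thick, tops 10 mm above the underside; bay floors 4 mm above it. Origin: centre of underside. White-floored bay centre 46.5 mm along its +y, black-floored 46.5 mm along -y.
- yellow_tray: Fixed yellow kit tray with one bay, 100 x 97 mm outside (x, y), 92 x 89 mm inside; rim 4 mm thick, its top 10 mm above the tray's underside; bay floor 4 mm above the underside. On the same plate. Origin: centre of its underside, straight below the bay's centre.
- block: Green-painted square metal block, 44 x 44 mm (its x, y) and 28 mm high, about 150 g. Lies flat on the stage plate at the start, anywhere among the stock. Origin: centre of its underside; z up.
- brass_bush: Brass bush: plain ring-shaped tube, outside diameter 32 mm, bore 16 mm, 36 mm high, about 180 g. Stands upright at the start, anywhere among the stock. Origin: centre of its underside; z up its axis.
- jaw: Red stepped chuck jaw, 52 mm long (its x), 24 mm wide (its y), 40 mm high: base 22 mm high over the full length, upper step (22 to 40 mm) from x = -26 to +8 mm. Flat parallel sides 24 mm apart; about 280 g. Stands on its base among the stock at the start. Origin: centre of the base's underside; z up.
- flange: Bright steel flange with hub: disc of 60 mm diameter and 10 mm thick, with a solid round hub of 40 mm diameter on top, 32 mm high in all, flat top; about 400 g. Stands hub up at the start, anywhere among the stock. Origin: centre of the disc's underside; z up its axis.
- copper_plug: Solid copper plug, a cylinder of 30 mm diameter and 34 mm high, about 200 g. Stands upright at the start, anywhere among the stock. Origin: centre of its underside; z up its axis.
- black_bush: Spare black bush of the same form as the brass one (32 mm diameter, 16 mm bore, 36 mm high). Not part of any kit. Stands upright at the start, anywhere among the stock. Origin: centre of its underside; z up its axis.
- hex_nut: Spare dark steel hex nut, 36 mm across flats, 24 mm high. Not part of any kit. Stands upright at the start, anywhere among the stock. Origin: centre of its underside; z up its axis.

How it is judged:
At the end, for the whole second after the job is handed in: Block in white bay, jaw in black bay, flange in yellow tray: on the floor, within 16 mm of the bay centre along each tray axis. Brass bush on block, copper plug on flange, within 12 mm of its axis. All upright within 0.1 rad, at rest; black bush and hex nut within 20 mm of their starts (x of block in the frame of blue_tray between -0.016 and 0.016 m and y of block in the frame of blue_tray between 0.0305 and 0.0625 m and z of block in the frame of blue_tray between 0.0015 and 0.0065 m and horizontal distance between brass_bush and block below 0.012 m and z of brass_bush in the frame of block between 0.025 and 0.031 m and x of jaw in the frame of blue_tray between -0.016 and 0.016 m and y of jaw in the frame of blue_tray between -0.0625 and -0.0305 m and z of jaw in the frame of blue_tray between 0.0015 and 0.0065 m and x of flange in the frame of yellow_tray between -0.016 and 0.016 m and y of flange in the frame of yellow_tray between -0.016 and 0.016 m and z of flange in the frame of yellow_tray between 0.0015 and 0.0065 m and horizontal distance between copper_plug and flange below 0.012 m and z of copper_plug in the frame of flange between 0.029 and 0.035 m and angle between each of block, brass_bush, jaw, flange, copper_plug's own z axis and vertical below 0.1 rad and linear speed of each of block, brass_bush, jaw, flange, copper_plug below 0.02 m/s and angular speed of each of block, brass_bush, jaw, flange, copper_plug below 0.2 rad/s and distance of each of black_bush, hex_nut from where it was at the start of the episode below 0.02 m); the robot touches nothing.
It fails at once if the black bush is moved by more than 20 mm (distance of black_bush from where it was at the start of the episode above 0.02 m).
It fails at once if the hex nut is moved by more than 20 mm (distance of hex_nut from where it was at the start of the episode above 0.02 m).
It also fails if it takes over 99 s, if anything falls off the work surface, if the arm or the gripper's body presses on something with over 40 N, if the wrist force passes 120 N, or if a joint passes its speed limit or range.

## Working session

There is one attempt and no reset: what is moved stays moved. The work goes in short steps, Python scripts to look and compute and a shell command to move; the robot and the scene stay as the last step left them, time stands still between calls to the robot, and variables do not carry over. Pictures are saved under pics/ and viewed, at most 15 in all, crops included, and the job is handed in when it is done.

```bash
mkdir -p pics; ls
python3 - <<'E'
from workcell import bot
import cv2,numpy as np
print(bot.observe())
for n in("top","side"):
    f=bot.grab_frame(n);cv2.imwrite(f"pics/{n}0.png",f["pixels"][:,:,::-1]);np.savez(f"{n}0.npz",**f)
    print(n,f["fx"],f["cx"],f["cy"],f["extrinsics"])
E
```

```text
pics
{'clock': 0.0, 'qpos': array([ 1.19881605,  0.52203625, -0.03636302,  1.59999746,  0.02117045,
        1.02109242, -0.11281857]), 'qd': array([ 0.00050142, -0.00099396,  0.0014333 ,  0.00071887,  0.00016789,
        0.00070719,  0.0014517 ]), 'joint_efforts': array([ 3.42338017e-04, -9.27087021e+01,  1.98035449e+00, -3.69930196e+01,
        1.78434985e-02,  8.16038169e-03, -2.73659145e-05]), 'position': array([ 0.18565555, -0.59643677,  0.23071524]), 'tool_rot': array([-3.14044299e+00,  3.89296137e-05,  3.01766993e-01]), 'force': array([-0.5494539 ,  0.72618343, -0.58626248]), 'moment': array([-0.01228345,  0.01684676, -0.00141897]), 'finger_force': 0.0, 'grip_width': 0.08501631035744273}
top 505.3996443447466 309.291117074514 237.2552987231102 [[ 0.02863129 -0.99958626 -0.00274827  0.00155765]
 [-0.98052419 -0.02755065 -0.19445637  0.56114537]
 [ 0.1943002   0.00826229 -0.98090732  1.04135836]
 [ 0.          0.          0.          1.        ]]
side 461.0864900177216 316.5281607108814 236.61792143864832 [[-0.78203432 -0.62285379  0.02180527  0.43978926]
 [-0.35163566  0.41207495 -0.84056326  0.23458086]
 [ 0.51456261 -0.66501683 -0.54127436  0.76471392]
 [ 0.          0.          0.          1.        ]]
```

View pics/top0.png

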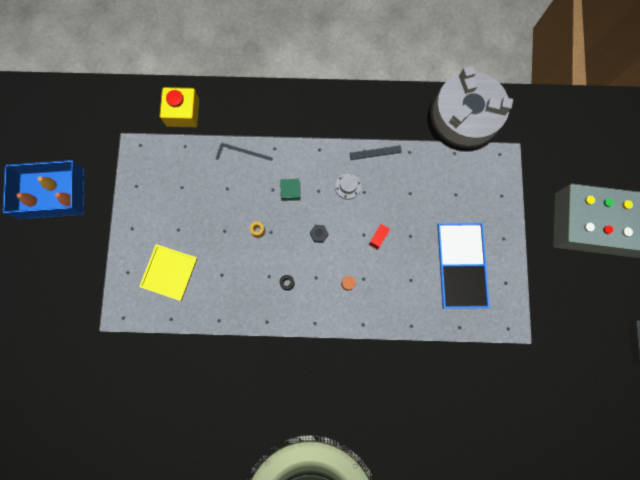

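View pics/side0.png

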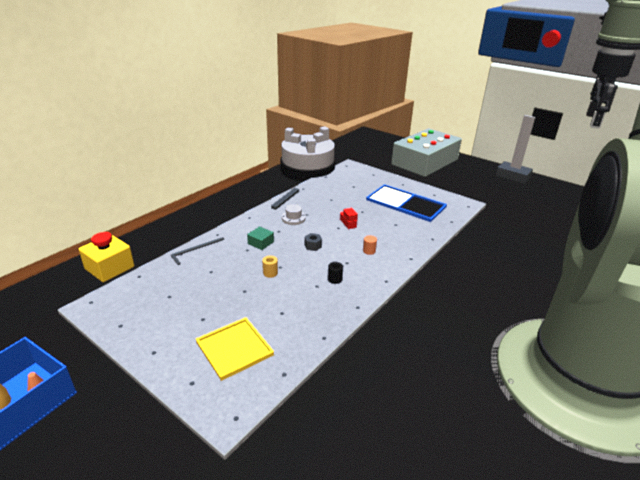

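The top view shows the green block at (290,189), brass bush at (257,229), hex nut at (319,233), flange at (348,186), jaw at (379,237), copper plug at (348,283) and black bush at (287,283). The yellow tray is at (168,272). The blue tray has its white bay at (461,245) and its black bay at (465,286). The side view agrees.

```bash
cat > h.py <<'E'
import cv2,numpy as np
from workcell import bot
def ray(f,uv,z):
    E=f["extrinsics"];R,t=E[:3,:3],E[:3,3];c=-R.T@t
    d=R.T@np.array([(uv[0]-f["cx"])/f["fx"],(uv[1]-f["cy"])/f["fy"],1.])
    return (c+d*(z-c[2])/d[2])[:2]
def proj(f,p):
    q=f["extrinsics"][:3,:3]@np.array(p)+f["extrinsics"][:3,3]
    return np.array([f["fx"]*q[0]/q[2]+f["cx"],f["fy"]*q[1]/q[2]+f["cy"]])
# name: lo hsv, hi hsv, mid-height (world)
C={"block":((60,60,25),(95,255,200),.026),"brass":((15,110,80),(28,255,255),.030),"jaw":((0,200,100),(3,255,255),.030),
"copper":((4,110,80),(14,235,255),.029),"yellow":((26,150,90),(35,255,255),.020),"blue":((100,150,60),(118,255,255),.022),"dark":((0,0,0),(180,255,75),.030)}
def blobs(f,n,near=None):
    lo,hi,z=C[n];m=cv2.inRange(cv2.cvtColor(f["pixels"],cv2.COLOR_RGB2HSV),lo,hi)
    out=[]
    k,lab,st,cen=cv2.connectedComponentsWithStats(m)
    for i in range(1,k):
        p=ray(f,cen[i],z)
        if st[i,4]>40 and .25<p[0]<.95 and abs(p[1])<.5:
            pts=np.argwhere(lab==i)[:,::-1].astype(np.float32)
            W=np.float32([ray(f,q,z)*1000 for q in pts])
            out.append((p.round(4),st[i,4],st[i,:4],cv2.minAreaRect(W)))
    return out
E
python3 - <<'E'
from h import *
for v in("top","side"):
    f=dict(np.load(v+"0.npz"))
    E=f["extrinsics"];print(v,-E[:3,:3].T@E[:3,3])
    for n in C:
        for b in blobs(f,n):print(n,b[0],b[1],b[2],[np.round(x,1) for x in b[3]])
    im=f["pixels"][150:315,220:400] if v=="top" else f["pixels"][190:300,230:450]
    cv2.imwrite(f"pics/{v}c.png",cv2.resize(im[:,:,::-1],None,fx=3.5,fy=3.5,interpolation=cv2.INTER_CUBIC))
E
```

```text
top [0.34783587 0.00841293 1.13059861]
block [0.6775 0.065 ] 401 [280 179  20  21] [array([677.2,  65.9]), array([47.4, 43.3]), np.float64(1.9)]
brass [0.8588 0.3263] 665 [159  87  40  40] [array([869.7, 332.4]), array([98.2, 90. ]), np.float64(1.6)]
brass [0.5817 0.1351] 152 [250 222  14  15] [array([581.3, 135.8]), array([32.2, 29. ]), np.float64(2.7)]
jaw [0.8904 0.3448] 179 [167  91  15  15] [array([890.5, 345.1]), array([36. , 32.9]), np.float64(4.5)]
copper [ 0.4674 -0.0698] 143 [342 276  13  14] [array([467.8, -69.7]), array([28.5, 26.2]), np.float64(0.9)]
yellow [0.881  0.3393] 706 [159  87  35  31] [array([885.3, 341.5]), array([76.1, 76.2]), np.float64(89.6)]
yellow [0.4804 0.3279] 1948 [140 245  57  55] [array([481. , 327.9]), array([97.6, 98. ]), np.float64(73.6)]
blue [ 0.4996 -0.3221] 540 [438 223  51  85] [array([ 515.7, -322.9]), array([188. , 100.5]), np.float64(2.4)]
dark [ 0.4432 -0.0253] 164290 [  0   0 640 480] [array([612.2, -16.1]), array([1090.2, 1541.5]), np.float64(1.7)]
dark [ 0.5773 -0.0026] 53 [315 229   8   8] [array([577.2,  -2.5]), array([15.9, 15.6]),
[... 1522 characters left out ...]
2, -315. ]), array([190.9, 110.1]), np.float64(2.5)]
dark [0.3171 0.2108] 98941 [  0 126 640 354] [array([ 507.7, -239.2]), array([1061.8, 1792. ]), np.float64(9.8)]
dark [ 0.7485 -0.0993] 56 [272 190  26  19] [array([ 750.1, -107.9]), array([ 14.6, 115.1]), np.float64(5.9)]
dark [ 0.4603 -0.3062] 413 [402 197  40  19] [array([ 461.6, -307.5]), array([78.9, 71.2]), np.float64(2.8)]
dark [0.649  0.0707] 80 [261 234  12  15] [array([649.3,  70.1]), array([18.9, 59. ]), np.float64(4.8)]
dark [0.5621 0.0159] 120 [305 239  16  11] [array([564.2,  13.6]), array([34.1, 39.8]), np.float64(38.2)]
dark [0.463  0.0653] 264 [328 262  15  22] [array([463.6,  64.4]), array([27.9, 71.1]), np.float64(33.0)]
```

View pics/topc.png

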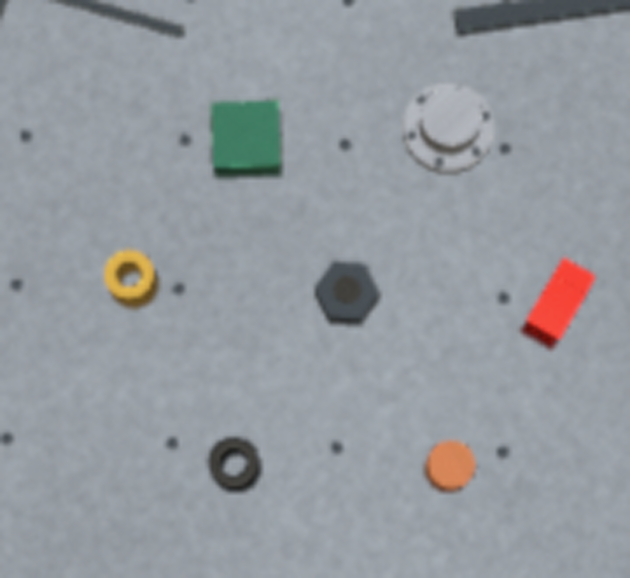

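View pics/sidec.png

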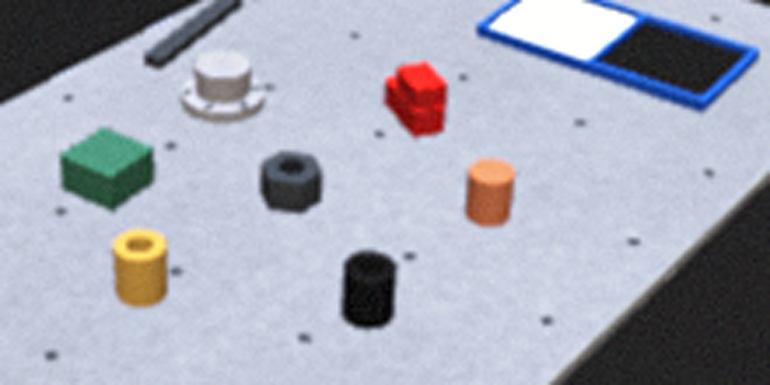

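The crops show the flange hub-up, with hub-top centre near full-frame px (348.6,183.4) and disc centre near (348,186.6). The jaw stands on its base at about (380,237), with its high step appearing on the near-robot side. Flange and jaw still need exact values.

Run:
```python
from h import *
f=dict(np.load("top0.npz"));s=dict(np.load("side0.npz"))
print("flange hub",ray(f,(348.6,183.4),.044),"disc",ray(f,(348,186.6),.022))
print("flange side hubtop",ray(s,(230+222/3.5,190+62/3.5),.044))
P=f["pixels"].astype(int)
for v,g in(("top",f),("side",s)):
    P=g["pixels"].astype(int);m=((P[...,0]>90)&(P[...,1]<80)&(P[...,2]<80)).astype(np.uint8)
    k,lab,st,cen=cv2.connectedComponentsWithStats(m)
    for i in range(1,k):
        for z in(.012,.034,.052):
          p=ray(g,cen[i],z)
          if st[i,4]>60 and abs(p[0]-.57)<.06 and abs(p[1]+.13)<.06:
            W=np.float32([ray(g,q,z)*1000 for q in np.argwhere(lab==i)[:,::-1]])
            print(v,z,p,st[i],[np.round(x,1) for x in cv2.minAreaRect(W)])
# project candidate jaw models' upper-step ends in side view
for a in(-30,150):
    c,sn=np.cos(np.radians(a)),np.sin(np.radians(a))
    for x,z in((-26,0),(-26,40),(8,40),(26,22),(26,0)):
        print(a,x,z,(proj(s,(.569+c*x/1e3,-.13+sn*x/1e3,.012+z/1e3))).round(1))
```

```text
flange hub [ 0.68840106 -0.06687914] disc [ 0.68765633 -0.06713851]
flange side hubtop [ 0.68847157 -0.06521819]
top 0.012 [ 0.57548082 -0.13890026] [369 225  20  24 226] [array([ 575.4, -139. ]), array([21.6, 54.4]), np.float64(60.1)]
top 0.034 [ 0.57100363 -0.13600298] [369 225  20  24 226] [array([ 571. , -136.1]), array([21.1, 53.3]), np.float64(60.1)]
top 0.052 [ 0.56734046 -0.13363248] [369 225  20  24 226] [array([ 567.3, -133.8]), array([20.8, 52.4]), np.float64(60.1)]
side 0.012 [ 0.58553978 -0.15930835] [340 209  17  20 259] [array([ 586.9, -157.8]), array([40.8, 95.9]), np.float64(34.4)]
side 0.034 [ 0.56491666 -0.1277694 ] [340 209  17  20 259] [array([ 566.3, -126.3]), array([39.3, 92.3]), np.float64(34.4)]
side 0.052 [ 0.54804319 -0.1019648 ] [340 209  17  20 259] [array([ 549.3, -100.5]), array([38. , 89.4]), np.float64(34.4)]
-30 -26 0 [351.8 230.1]
-30 -26 40 [352.9 215.8]
-30 8 40 [346.9 209.1]
-30 26 22 [343.5 212.1]
-30 26 0 [343.  219.7]
150 -26 0 [343.  219.7]
150 -26 40 [343.9 205.7]
150 8 40 [349.7 212.2]
150 26 22 [352.4 222.3]
150 26 0 [351.8 230.1]
```

```bash
python3 -m crank '{"travel":[[2.5,3.4,0],[5,6.8,0],[7.5,10.2,0],[10,13.6,0],[12.5,17,0]],"turn":[[0,0,-1],[0,0,-2],[0,0,-3],[0,0,-4],[0,0,-5]],"gripper":[0,0,0,0,0]}' 60
python3 -m crank '{"travel":[[2.5,3.4,0],[5,6.8,0],[7.5,10.2,0],[10,13.6,0],[12.5,17,0]],"turn":[[0,0,-1],[0,0,-2],[0,0,-3],[0,0,-4],[0,0,-5]],"gripper":[0,0,0,0,0]}'
```

```text
clock: 0.6
position: [0.3114, -0.4252, 0.2312]
tool_rot: [-3.141, 0.0, 0.214]
force: [1.7, -1.5, 0.3]
grip_width: 0.0855
finger_force: 0.0
clock: 1.1
position: [0.4364, -0.2552, 0.2312]
tool_rot: [-3.142, 0.0, 0.126]
force: [0.5, -0.6, 0.2]
grip_width: 0.0854
finger_force: 0.0
```

```bash
python3 -m crank '{"travel":[[2.4,3.2,-1],[4.8,6.4,-2],[7.2,9.6,-3],[9.6,12.8,-4],[12,16,-5]],"turn":[[0,0,-1],[0,0,-2],[0,0,-3],[0,0,-4],[0,0,-5]],"gripper":[0,0,0,0,0]}'
python3 -m crank '{"travel":[[2.4,3.2,-1.5],[4.8,6.4,-3],[7.2,9.6,-4.5],[9.6,12.8,-6],[12.1,16,-8]],"turn":[[0,0,0],[0,0,0],[0,0,0],[0,0,0],[0,0,0]],"gripper":[0,0,0,0,0]}'
python3 -m crank '{"travel":[[0,0,-2],[0,0,-4],[0,0,-6],[0,0,-7.5],[0,0,-8.4]],"turn":[[0,0,0],[0,0,0],[0,0,0],[0,0,0],[0,0,0]],"gripper":[0,0,0,0,0]}'
python3 -c "
from h import *
f=bot.grab_frame('side');cv2.imwrite('pics/s1.png',cv2.resize(f['pixels'][130:290,180:420,::-1],None,fx=3,fy=3))"
```

```text
clock: 1.6
position: [0.5564, -0.0953, 0.1807]
tool_rot: [-3.142, 0.0, 0.039]
force: [0.3, -0.0, 0.2]
grip_width: 0.0855
finger_force: 0.0
clock: 2.1
position: [0.6776, 0.0647, 0.1008]
tool_rot: [3.142, -0.0, 0.04]
force: [0.7, -0.6, 1.0]
grip_width: 0.0851
finger_force: 0.0
clock: 2.6
position: [0.6761, 0.0631, 0.0158]
tool_rot: [3.141, 0.002, 0.04]
force: [0.7, -0.6, 0.1]
grip_width: 0.085
finger_force: 0.0
```

View pics/s1.png

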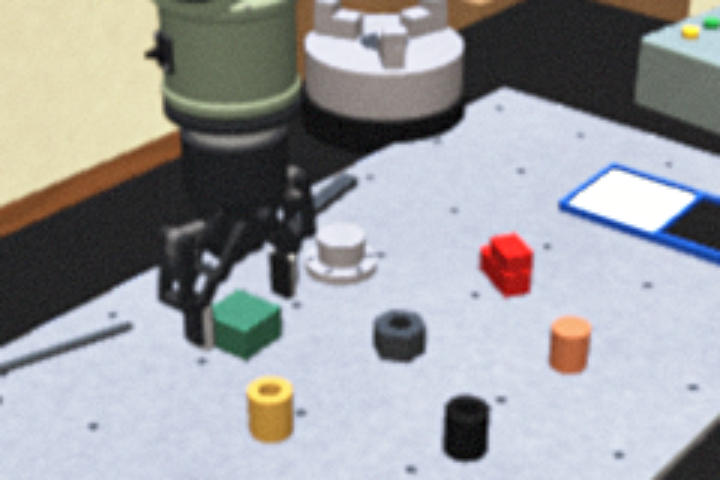

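The fingers straddle the block at crop px (243,320) and are clear of the flange. I'll close and lift.

```bash
python3 -m crank '{"travel":[[0,0,0],[0,0,0],[0,0,0],[0,0,0],[0,0,0]],"turn":[[0,0,0],[0,0,0],[0,0,0],[0,0,0],[0,0,0]],"gripper":[1,1,1,1,1]}' 60
python3 -m crank '{"travel":[[0,0,0],[0,0,0],[0,0,0],[0,0,0],[0,0,0]],"turn":[[0,0,0],[0,0,0],[0,0,0],[0,0,0],[0,0,0]],"gripper":[1,1,1,1,1]}'
```

```text
clock: 3.15
position: [0.6774, 0.0633, 0.0186]
tool_rot: [-3.141, -0.002, 0.04]
force: [-1.8, 0.2, 7.5]
grip_width: 0.0431
finger_force: 61.5
clock: 3.65
position: [0.6774, 0.0633, 0.0186]
tool_rot: [-3.141, -0.002, 0.04]
force: [-2.2, 0.3, 7.2]
grip_width: 0.0429
finger_force: 61.5
```

```bash
python3 -m crank '{"travel":[[0,0,1.5],[0,0,4],[0,0,7],[0,0,9],[0,0,10]],"turn":[[0,0,0],[0,0,0],[0,0,0],[0,0,0],[0,0,0]],"gripper":[1,1,1,1,1]}'
python3 -m crank '{"travel":[[-1,-3,0],[-2,-7,0],[-3.3,-11,0],[-4.5,-15,0],[-5.7,-19,0]],"turn":[[0,0,0],[0,0,0],[0,0,0],[0,0,0],[0,0,0]],"gripper":[1,1,1,1,1]}'
python3 -m crank '{"travel":[[-1.3,-4,0],[-2.6,-8,0],[-3.8,-12,0],[-5,-16,0],[-5.8,-19.7,0]],"turn":[[0,0,0],[0,0,0],[0,0,0],[0,0,0],[0,0,0]],"gripper":[1,1,1,1,1]}'
python3 -m crank '{"travel":[[0,0,-1],[0,0,-3],[0,0,-5],[0,0,-6],[0,0,-6]],"turn":[[0,0,0],[0,0,0],[0,0,0],[0,0,0],[0,0,0]],"gripper":[1,1,1,1,1]}'
```

```text
clock: 4.15
position: [0.6777, 0.0633, 0.1205]
tool_rot: [-3.141, -0.003, 0.04]
force: [0.0, -0.3, -1.6]
grip_width: 0.0427
finger_force: 61.5
clock: 4.65
position: [0.6189, -0.1282, 0.1175]
tool_rot: [3.142, 0.0, 0.04]
force: [0.9, -0.5, -1.3]
grip_width: 0.0433
finger_force: 61.5
clock: 5.15
position: [0.5604, -0.3258, 0.1175]
tool_rot: [3.141, 0.0, 0.039]
force: [0.2, 0.6, -0.9]
grip_width: 0.0426
finger_force: 61.5
clock: 5.65
position: [0.5611, -0.3231, 0.0561]
tool_rot: [-3.14, 0.002, 0.04]
force: [0.2, -0.7, -1.5]
grip_width: 0.0428
finger_force: 61.4
```

```bash
python3 -c "
from h import *
f=bot.grab_frame('side');cv2.imwrite('pics/s2.png',cv2.resize(f['pixels'][110:250,320:480,::-1],None,fx=4,fy=4))"
```

```text
(no output)
```

View pics/s2.png

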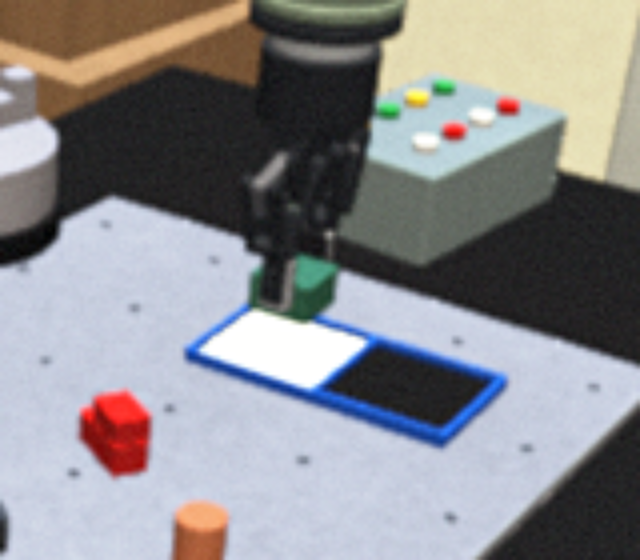

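The block is held level above the white bay. I'll lower it 34 mm and open only part way, to clear the rims.

```bash
python3 -m crank '{"travel":[[0,0.1,-1.5],[0,0.1,-2.8],[0,0.1,-3.4],[0,0.1,-3.4],[0,0.1,-3.4]],"turn":[[0,0,0],[0,0,0],[0,0,0],[0,0,0],[0,0,0]],"gripper":[1,1,1,1,1]}'
python3 -m crank '{"travel":[[0,0,0],[0,0,0],[0,0,0],[0,0,0],[0,0,0]],"turn":[[0,0,0],[0,0,0],[0,0,0],[0,0,0],[0,0,0]],"gripper":[0.36,0.36,0.36,0.36,0.36]}'
python3 -m crank '{"travel":[[0,0,1],[0,0,3],[0,0,6],[0,0,9],[0,0,11]],"turn":[[0,0,0],[0,0,0],[0,0,0],[0,0,0],[0,0,0]],"gripper":[0.36,0.36,0.36,0,0]}'
```

```text
clock: 6.2
position: [0.5617, -0.3227, 0.0229]
tool_rot: [-3.141, 0.0, 0.04]
force: [0.5, 0.6, -2.1]
grip_width: 0.0429
finger_force: 62.4
clock: 6.7
position: [0.5618, -0.3228, 0.0234]
tool_rot: [3.142, -0.0, 0.04]
force: [-0.3, 0.3, -0.0]
grip_width: 0.055
finger_force: 0.0
clock: 7.2
position: [0.5623, -0.3231, 0.1363]
tool_rot: [3.14, -0.002, 0.04]
force: [-0.0, 0.4, 0.5]
grip_width: 0.081
finger_force: 0.0
```

```bash
python3 -m crank '{"travel":[[0.1,4,0],[0.3,8,0],[0.4,12,0],[0.6,16,0],[0.7,18.8,-2]],"turn":[[0,0,-6.4],[0,0,-12.8],[0,0,-19.2],[0,0,-25.6],[0,0,-32]],"gripper":[0,0,0,0,0]}'
python3 -m crank '{"travel":[[0,0,-2],[0,0,-4],[0,0,-6],[0,0,-6],[0,0,-6]],"turn":[[0,0,0],[0,0,0],[0,0,0],[0,0,0],[0,0,0]],"gripper":[0,0,0,0,0]}'
python3 - <<'E'
from h import *
for v in("top","side"):
    f=bot.grab_frame(v);np.savez(v+"1.npz",**f)
    for n in("block","blue","dark"):
        for b in blobs(f,n):
            if b[0][1]<-.2: print(v,n,b[0],b[1],[np.round(x,1) for x in b[3]])
o=bot.observe();p=o["position"];print(p)
a=dict(np.load("top1.npz"))["pixels"][200:300,330:490,::-1];b=dict(np.load("side1.npz"))["pixels"][140:260,290:450,::-1]
cv2.imwrite("pics/m3.png",np.vstack([cv2.resize(a,(480,300)),cv2.resize(b,(400,300))[:, :][:,:400].copy() if 0 else cv2.resize(b,(480,300))]))
E
```

```text
clock: 7.7
position: [0.5703, -0.1321, 0.1159]
tool_rot: [-3.139, -0.004, -0.522]
force: [1.7, -0.3, -0.3]
grip_width: 0.0853
finger_force: 0.0
clock: 8.2
position: [0.5689, -0.1348, 0.0541]
tool_rot: [-3.141, -0.0, -0.519]
force: [0.2, -0.1, 0.1]
grip_width: 0.085
finger_force: 0.0
top blue [ 0.5423 -0.3671] 146 [array([ 547.6, -367.7]), array([143.6,  40.1]), np.float64(17.9)]
top dark [ 0.903  -0.3621] 103 [array([ 901.3, -361.1]), array([32.7, 32.3]), np.float64(87.8)]
top dark [ 0.8487 -0.3125] 42 [array([ 849.4, -311.8]), array([20.5, 14. ]), np.float64(43.0)]
top dark [ 0.4694 -0.2226] 3730 [array([ 439.4, -258.1]), array([700.6, 241.5]), np.float64(18.5)]
top dark [ 0.4906 -0.3592] 120 [array([ 492.3, -360.9]), array([15.2, 43.3]), np.float64(87.9)]
side block [ 0.5647 -0.3302] 262 [array([ 566.2, -330.7]), array([54. , 94.8]), np.float64(22.6)]
side blue [ 0.4741 -0.3048] 414 [array([ 501.4, -316. ]), array([169. , 110.7]), np.float64(2.6)]
side dark [ 0.5454 -0.3041] 52 [array([ 544.7, -308. ]), array([61.9, 44.3]), np.float64(53.2)]
side dark [ 0.4604 -0.3062] 413 [array([ 461.6, -307.6]), array([78.9, 71.5]), np.float64(2.8)]
[ 0.56940097 -0.13496483  0.05463493]
```

View pics/m3.png

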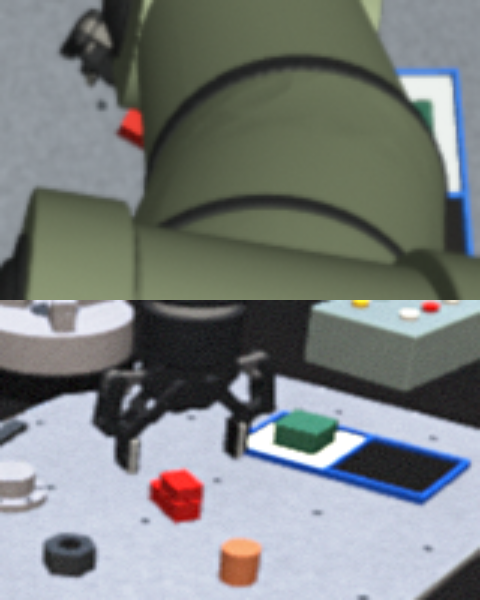

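The side view shows the block standing inside the white bay, at crop px (305,430). The gripper is centred above the jaw, so I'll descend and grip.

```bash
python3 -m crank '{"travel":[[0,0,-1.5],[0,0,-2.8],[0,0,-3.4],[0,0,-3.4],[0,0,-3.4]],"turn":[[0,0,0],[0,0,0],[0,0,0],[0,0,0],[0,0,0]],"gripper":[0,0,0,0,0]}'
python3 -m crank '{"travel":[[0,0,0],[0,0,0],[0,0,0],[0,0,0],[0,0,0]],"turn":[[0,0,0],[0,0,0],[0,0,0],[0,0,0],[0,0,0]],"gripper":[1,1,1,1,1]}' 80
python3 -m crank '{"travel":[[0,0,0],[0,0,0],[0,0,0],[0,0,0],[0,0,0]],"turn":[[0,0,0],[0,0,0],[0,0,0],[0,0,0],[0,0,0]],"gripper":[1,1,1,1,1]}'
python3 -m crank '{"travel":[[0,0,1],[0,0,3],[0,0,5],[0,0,7],[0,0,8]],"turn":[[0,0,0],[0,0,0],[0,0,0],[0,0,0],[0,0,0]],"gripper":[1,1,1,1,1]}'
```

```text
clock: 8.8
position: [0.5687, -0.1348, 0.0192]
tool_rot: [3.141, 0.0, -0.519]
force: [-1.0, -0.7, 0.8]
grip_width: 0.0854
finger_force: 0.0
clock: 9.3
position: [0.5689, -0.1348, 0.0196]
tool_rot: [-3.141, -0.0, -0.519]
force: [-2.6, -0.1, 6.9]
grip_width: 0.023
finger_force: 78.9
clock: 9.8
position: [0.5689, -0.1348, 0.0196]
tool_rot: [-3.141, -0.0, -0.519]
force: [-1.6, 0.0, 5.1]
grip_width: 0.0228
finger_force: 79.1
clock: 10.3
position: [0.5693, -0.1349, 0.1013]
tool_rot: [-3.141, -0.002, -0.519]
force: [0.3, 0.3, -3.0]
grip_width: 0.0232
finger_force: 78.5
```

```bash
python3 -m crank '{"travel":[[-2,-3.9,0],[-4,-7.8,0],[-6,-11.7,0],[-8,-15.6,0],[-9.9,-19.1,0]],"turn":[[0,0,0],[0,0,0],[0,0,0],[0,0,0],[0,0,0]],"gripper":[1,1,1,1,1]}'
python3 -m crank '{"travel":[[0,0,-2],[0,0,-4],[0,0,-6],[0,0,-7.2],[0,0,-7.5]],"turn":[[0,0,0],[0,0,0],[0,0,0],[0,0,0],[0,0,0]],"gripper":[1,1,1,1,1]}'
python3 -m crank '{"travel":[[0,0,-0.1],[0,0,-0.1],[0,0,-0.1],[0,0,-0.1],[0,0,-0.1]],"turn":[[0,0,0],[0,0,0],[0,0,0],[0,0,0],[0,0,0]],"gripper":[1,1,1,1,1]}'
```

```text
clock: 10.8
position: [0.4684, -0.3275, 0.0993]
tool_rot: [3.141, 0.0, -0.519]
force: [-0.0, -0.5, -2.0]
grip_width: 0.0229
finger_force: 79.0
clock: 11.3
position: [0.4689, -0.3252, 0.0236]
tool_rot: [3.142, 0.003, -0.519]
force: [-12.5, 8.9, 36.8]
grip_width: 0.023
finger_force: 83.9
clock: 11.8
position: [0.47, -0.3259, 0.0237]
tool_rot: [-3.142, -0.001, -0.518]
force: [-0.4, 0.2, 2.7]
grip_width: 0.0228
finger_force: 79.3
```

```bash
python3 -m crank '{"travel":[[0,0,0],[0,0,0],[0,0,0],[0,0,0],[0,0,0]],"turn":[[0,0,0],[0,0,0],[0,0,0],[0,0,0],[0,0,0]],"gripper":[0.55,0.55,0.55,0.55,0.55]}'
python3 -m crank '{"travel":[[0,0,1.5],[0,0,4],[0,0,7],[0,0,10],[0.5,1,11]],"turn":[[0,0,0],[0,0,0],[0,0,0],[0,0,0],[0,0,0]],"gripper":[0.55,0.55,0.55,0,0]}'
python3 -m crank '{"travel":[[2.5,3,0],[5,6,0],[7.5,9,0],[10,12,0],[12.5,15,0]],"turn":[[0,0,6],[0,0,12],[0,0,18],[0,0,24],[0,0,30]],"gripper":[0,0,0,0,0]}'
python3 -m crank '{"travel":[[2.5,3,0],[5,6,0],[7.5,8.5,0],[8.8,9.9,-2],[8.8,9.9,-4]],"turn":[[0,0,0],[0,0,0],[0,0,0],[0,0,0],[0,0,0]],"gripper":[0,0,0,0,0]}'
python3 - <<'E'
from h import *
f=bot.grab_frame("side");print(bot.observe()["position"])
cv2.imwrite("pics/s4.png",cv2.resize(f["pixels"][130:260,230:460,::-1],None,fx=3,fy=3))
E
```

```text
clock: 12.3
position: [0.4698, -0.3257, 0.0233]
tool_rot: [-3.142, 0.0, -0.519]
force: [-0.3, 0.1, -0.2]
grip_width: 0.0386
finger_force: 0.0
clock: 12.8
position: [0.4751, -0.3175, 0.1372]
tool_rot: [3.141, -0.004, -0.521]
force: [0.7, -0.2, -0.4]
grip_width: 0.0662
finger_force: 0.0
clock: 13.3
position: [0.6006, -0.164, 0.134]
tool_rot: [3.141, -0.0, 0.009]
force: [0.3, 0.2, -1.0]
grip_width: 0.0853
finger_force: 0.0
clock: 13.8
position: [0.6895, -0.0627, 0.0935]
tool_rot: [-3.14, -0.002, 0.009]
force: [-0.7, 0.2, -1.1]
grip_width: 0.0853
finger_force: 0.0
[ 0.68672185 -0.06438091  0.08959907]
```

View pics/s4.png

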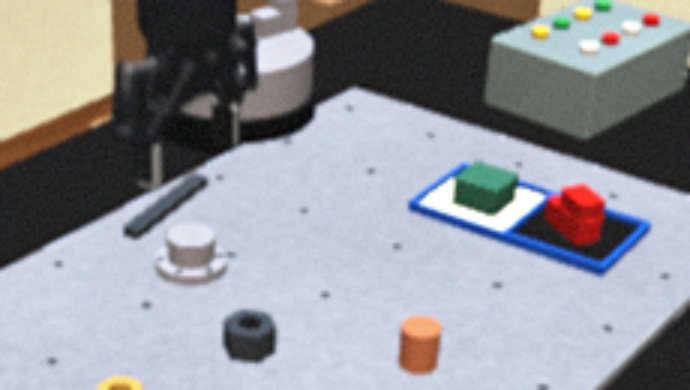

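Block and jaw stand in their bays, at crop px (485,187) and (577,215). The gripper is over the flange, so I'll grip its hub next.

```bash
python3 -m crank '{"travel":[[0,0,-2],[0,0,-4],[0,0,-5.8],[0,0,-6.8],[0,0,-6.8]],"turn":[[0,0,0],[0,0,0],[0,0,0],[0,0,0],[0,0,0]],"gripper":[0,0,0,0,0]}'
python3 -m crank '{"travel":[[0,0,0],[0,0,0],[0,0,0],[0,0,0],[0,0,0]],"turn":[[0,0,0],[0,0,0],[0,0,0],[0,0,0],[0,0,0]],"gripper":[1,1,1,1,1]}' 80
python3 -m crank '{"travel":[[0,0,0],[0,0,0],[0,0,0],[0,0,0],[0,0,0]],"turn":[[0,0,0],[0,0,0],[0,0,0],[0,0,0],[0,0,0]],"gripper":[1,1,1,1,1]}'
python3 -m crank '{"travel":[[0,0,1],[0,0,3],[0,0,5],[0,0,7],[0,0,8]],"turn":[[0,0,0],[0,0,0],[0,0,0],[0,0,0],[0,0,0]],"gripper":[1,1,1,1,1]}'
```

```text
clock: 14.35
position: [0.687, -0.0668, 0.0242]
tool_rot: [-3.142, 0.002, 0.005]
force: [-0.3, -0.2, 0.7]
grip_width: 0.0852
finger_force: 0.0
clock: 14.85
position: [0.6882, -0.067, 0.0266]
tool_rot: [3.141, -0.001, 0.005]
force: [-4.3, 0.3, 11.4]
grip_width: 0.0372
finger_force: 79.3
clock: 15.35
position: [0.6882, -0.0669, 0.0266]
tool_rot: [3.141, -0.001, 0.005]
force: [-3.3, 0.4, 11.5]
grip_width: 0.0376
finger_force: 79.3
clock: 15.85
position: [0.6884, -0.0668, 0.1076]
tool_rot: [3.142, -0.002, 0.005]
force: [0.3, -0.1, -2.9]
grip_width: 0.0372
finger_force: 80.6
```

Run:
```python
from h import *
f=bot.grab_frame("side");print(bot.observe()["position"])
cv2.imwrite("pics/s5.png",cv2.resize(f["pixels"][130:250,230:390,::-1],None,fx=4,fy=4,interpolation=cv2.INTER_CUBIC))
for z in(.044+.081,.022+.081): print((proj(f,(.6884,-.0668,z))-[230,130])*4)
```

```text
[ 0.6887824  -0.06684808  0.10837478]
[254.82829835 190.67784994]
[255.0109034  224.00563371]
```

View pics/s5.png

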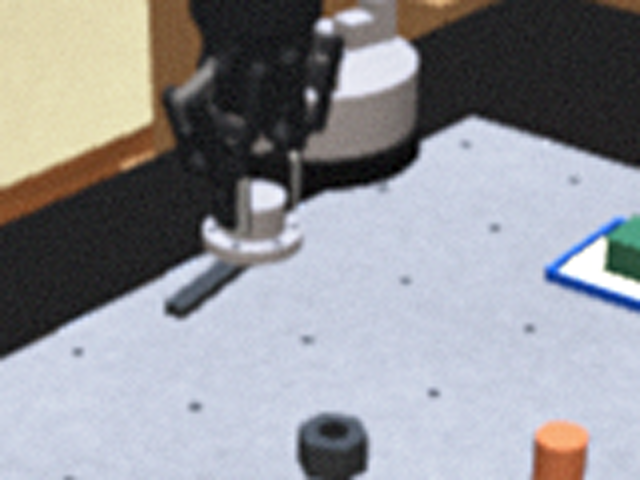

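The flange hangs level and centred in the grip, with its disc at crop px (252,229). On to the yellow tray.

```bash
python3 -m crank '{"travel":[[-1.5,3,0],[-3.5,7,0],[-5.7,11,0],[-7.8,15,0],[-9.9,19,0]],"turn":[[0,0,0],[0,0,0],[0,0,0],[0,0,0],[0,0,0]],"gripper":[1,1,1,1,1]}'
python3 -m crank '{"travel":[[-2.2,4.2,0],[-4.4,8.4,0],[-6.6,12.6,0],[-8.8,16.8,0],[-10.8,20.5,0]],"turn":[[0,0,0],[0,0,0],[0,0,0],[0,0,0],[0,0,0]],"gripper":[1,1,1,1,1]}'
python3 -m crank '{"travel":[[0,0,-1],[0,0,-3],[0,0,-5],[0,0,-6],[0,0,-6]],"turn":[[0,0,0],[0,0,0],[0,0,0],[0,0,0],[0,0,0]],"gripper":[1,1,1,1,1]}'
python3 -m crank '{"travel":[[0,0,-0.5],[0,0,-0.9],[0,0,-1.2],[0,0,-1.3],[0,0,-1.3]],"turn":[[0,0,0],[0,0,0],[0,0,0],[0,0,0],[0,0,0]],"gripper":[1,1,1,1,1]}'
python3 - <<'E'
from h import *
f=bot.grab_frame("side")
cv2.imwrite("pics/s6.png",cv2.resize(f["pixels"][260:400,150:310,::-1],None,fx=4,fy=4,interpolation=cv2.INTER_CUBIC))
E
```

```text
clock: 16.4
position: [0.5874, 0.1245, 0.1048]
tool_rot: [3.142, 0.001, 0.005]
force: [1.5, 1.8, -4.4]
grip_width: 0.0371
finger_force: 80.8
clock: 16.9
position: [0.479, 0.3302, 0.1049]
tool_rot: [-3.142, 0.001, 0.006]
force: [-0.5, 0.7, -3.4]
grip_width: 0.0375
finger_force: 80.8
clock: 17.4
position: [0.4801, 0.3275, 0.0439]
tool_rot: [3.14, 0.002, 0.005]
force: [-0.4, -0.8, -3.0]
grip_width: 0.037
finger_force: 81.1
clock: 17.9
position: [0.4808, 0.3283, 0.0323]
tool_rot: [-3.142, -0.0, 0.005]
force: [0.5, -0.9, -3.3]
grip_width: 0.0369
finger_force: 81.1
```

View pics/s6.png

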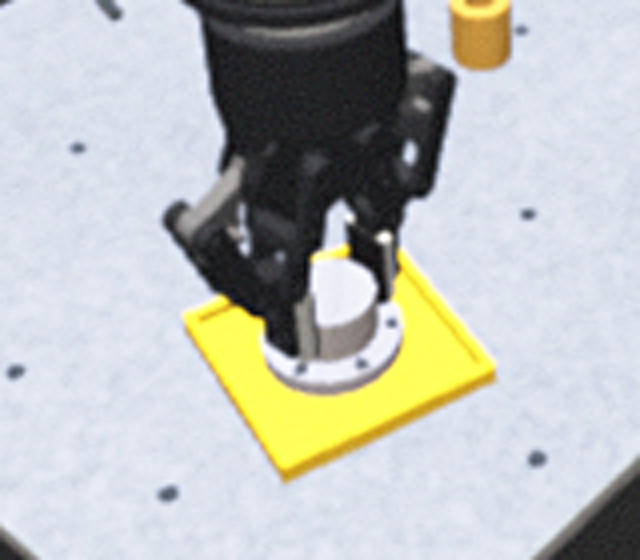

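The flange is centred in the yellow tray (crop px (333,330)) and just above its floor. I'll set it down, release, and go to the brass bush.

```bash
python3 -m crank '{"travel":[[0,0,-0.1],[0,0,-0.2],[0,0,-0.2],[0,0,-0.2],[0,0,-0.2]],"turn":[[0,0,0],[0,0,0],[0,0,0],[0,0,0],[0,0,0]],"gripper":[1,1,1,1,1]}'
python3 -m crank '{"travel":[[0,0,0],[0,0,0],[0,0,0],[0,0,0],[0,0,0]],"turn":[[0,0,0],[0,0,0],[0,0,0],[0,0,0],[0,0,0]],"gripper":[0.2,0.2,0,0,0]}'
python3 -m crank '{"travel":[[0,0,1.5],[0,0,4],[0,0,7],[0,0,10],[0,0,10]],"turn":[[0,0,0],[0,0,0],[0,0,0],[0,0,0],[0,0,0]],"gripper":[0,0,0,0,0]}'
python3 -m crank '{"travel":[[2,-3.9,0],[4,-7.8,0],[6,-11.7,0],[8,-15.6,0],[10,-19.3,0]],"turn":[[0,0,0],[0,0,0],[0,0,0],[0,0,0],[0,0,0]],"gripper":[0,0,0,0,0]}'
python3 -m crank '{"travel":[[0,0,-2],[0,0,-3],[0,0,-4],[0,0,-5],[0,0,-5]],"turn":[[0,0,0],[0,0,0],[0,0,0],[0,0,0],[0,0,0]],"gripper":[0,0,0,0,0]}'
```

```text
clock: 18.45
position: [0.4809, 0.3284, 0.0306]
tool_rot: [-3.141, -0.0, 0.005]
force: [-2.4, -1.0, 6.6]
grip_width: 0.0373
finger_force: 82.1
clock: 18.95
position: [0.4807, 0.3283, 0.0303]
tool_rot: [-3.142, 0.0, 0.005]
force: [0.4, 0.9, -0.6]
grip_width: 0.0854
finger_force: 0.0
clock: 19.45
position: [0.4824, 0.3294, 0.1351]
tool_rot: [-3.138, -0.005, 0.005]
force: [1.3, 0.5, -0.0]
grip_width: 0.0855
finger_force: 0.0
clock: 19.95
position: [0.5813, 0.1333, 0.1308]
tool_rot: [3.142, -0.0, 0.005]
force: [0.3, 0.2, -0.5]
grip_width: 0.0855
finger_force: 0.0
clock: 20.45
position: [0.5798, 0.136, 0.0791]
tool_rot: [3.141, 0.002, 0.007]
force: [-0.0, -0.4, -0.7]
grip_width: 0.0856
finger_force: 0.0
```

```bash
python3 -m crank '{"travel":[[0,0,-2],[0,0,-4],[0,0,-5.2],[0,0,-5.8],[0,0,-5.8]],"turn":[[0,0,0],[0,0,0],[0,0,0],[0,0,0],[0,0,0]],"gripper":[0,0,0,0,0]}'
python3 -m crank '{"travel":[[0,0,0],[0,0,0],[0,0,0],[0,0,0],[0,0,0]],"turn":[[0,0,0],[0,0,0],[0,0,0],[0,0,0],[0,0,0]],"gripper":[1,1,1,1,1]}' 60
python3 -m crank '{"travel":[[0,0,0],[0,0,0],[0,0,0],[0,0,0],[0,0,0]],"turn":[[0,0,0],[0,0,0],[0,0,0],[0,0,0],[0,0,0]],"gripper":[1,1,1,1,1]}'
python3 -m crank '{"travel":[[0,0,1],[0,0,3],[0,0,6],[0,0,9],[0,0,11]],"turn":[[0,0,0],[0,0,0],[0,0,0],[0,0,0],[0,0,0]],"gripper":[1,1,1,1,1]}'
python3 - <<'E'
from h import *
f=bot.grab_frame("side");print(bot.observe()["position"])
cv2.imwrite("pics/s7.png",cv2.resize(f["pixels"][170:290,210:350,::-1],None,fx=4,fy=4,interpolation=cv2.INTER_CUBIC))
E
```

```text
clock: 20.95
position: [0.5805, 0.1354, 0.022]
tool_rot: [3.141, 0.001, 0.005]
force: [-0.3, -0.2, 0.4]
grip_width: 0.0854
finger_force: 0.0
clock: 21.45
position: [0.5811, 0.1353, 0.0231]
tool_rot: [-3.141, -0.001, 0.005]
force: [-2.8, -1.0, 10.6]
grip_width: 0.0306
finger_force: 58.4
clock: 21.95
position: [0.5811, 0.1352, 0.0231]
tool_rot: [-3.142, -0.001, 0.005]
force: [-2.1, -0.9, 11.7]
grip_width: 0.0309
finger_force: 58.5
clock: 22.45
position: [0.5811, 0.1353, 0.1349]
tool_rot: [-3.141, -0.002, 0.005]
force: [-0.4, -0.0, -1.1]
grip_width: 0.0307
finger_force: 59.6
[0.58233515 0.13561645 0.137453  ]
```

View pics/s7.png

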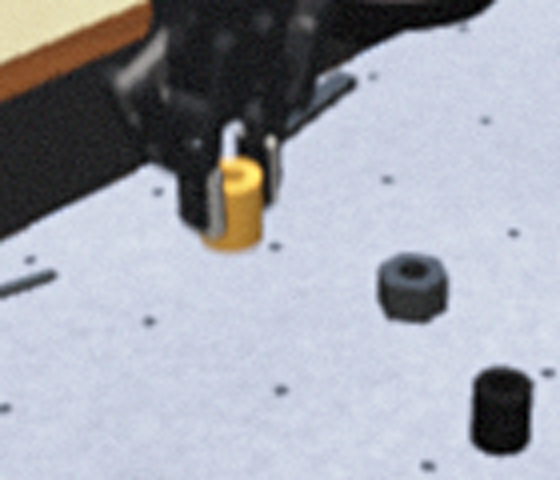

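The bush is gripped upright, at crop px (233,205). On to the block.

```bash
python3 -m crank '{"travel":[[-0.1,-3,0],[-0.3,-7.5,0],[-0.5,-12,0],[-0.7,-16.5,0],[-0.9,-21,0]],"turn":[[0,0,0],[0,0,0],[0,0,0],[0,0,0],[0,0,0]],"gripper":[1,1,1,1,1]}'
python3 -m crank '{"travel":[[-0.2,-4.5,0],[-0.4,-9,0],[-0.6,-13.5,0],[-0.8,-18,0],[-1,-22,0]],"turn":[[0,0,0],[0,0,0],[0,0,0],[0,0,0],[0,0,0]],"gripper":[1,1,1,1,1]}'
python3 -m crank '{"travel":[[0,-2.8,0],[0,-2.8,-2],[0,-2.8,-4],[0,-2.8,-5.5],[0,-2.8,-6.5]],"turn":[[0,0,0],[0,0,0],[0,0,0],[0,0,0],[0,0,0]],"gripper":[1,1,1,1,1]}'
python3 -m crank '{"travel":[[0,0,-0.3],[0,0,-0.5],[0,0,-0.7],[0,0,-0.8],[0,0,-0.9]],"turn":[[0,0,0],[0,0,0],[0,0,0],[0,0,0],[0,0,0]],"gripper":[1,1,1,1,1]}'
python3 - <<'E'
from h import *
f=bot.grab_frame("side")
cv2.imwrite("pics/s8.png",cv2.resize(f["pixels"][120:230,350:480,::-1],None,fx=5,fy=5,interpolation=cv2.INTER_CUBIC))
E
```

```text
clock: 23.0
position: [0.5713, -0.0765, 0.1326]
tool_rot: [3.142, -0.0, 0.005]
force: [1.2, 0.2, -1.7]
grip_width: 0.0305
finger_force: 59.7
clock: 23.5
position: [0.561, -0.2972, 0.1325]
tool_rot: [3.141, 0.0, 0.004]
force: [0.8, -0.5, -2.2]
grip_width: 0.0308
finger_force: 59.7
clock: 24.0
position: [0.5614, -0.3224, 0.0662]
tool_rot: [-3.141, 0.001, 0.005]
force: [-0.3, 0.4, -2.2]
grip_width: 0.0307
finger_force: 59.7
clock: 24.5
position: [0.562, -0.3228, 0.0587]
tool_rot: [3.141, -0.001, 0.005]
force: [-0.6, -0.2, -1.4]
grip_width: 0.0307
finger_force: 59.7
```

View pics/s8.png

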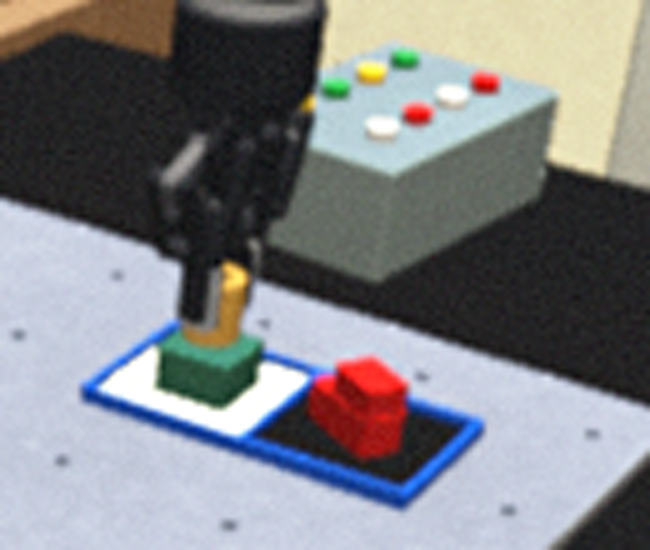

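The bush hovers just above the middle of the block. The jaw stands upright in the black bay at crop px (360,405). I'll lower 4 mm gently and release.

```bash
python3 -m crank '{"travel":[[0,0,-0.1],[0,0,-0.2],[0,0,-0.3],[0,0,-0.3],[0,0,-0.3]],"turn":[[0,0,0],[0,0,0],[0,0,0],[0,0,0],[0,0,0]],"gripper":[1,1,1,1,1]}'
python3 -m crank '{"travel":[[0,0,0],[0,0,0],[0,0,0],[0,0,0],[0,0,0]],"turn":[[0,0,0],[0,0,0],[0,0,0],[0,0,0],[0,0,0]],"gripper":[1,1,1,1,1]}'
```

```text
clock: 25.05
position: [0.5618, -0.3228, 0.0553]
tool_rot: [-3.142, -0.0, 0.005]
force: [0.8, 0.3, -2.0]
grip_width: 0.0308
finger_force: 59.8
clock: 25.55
position: [0.5618, -0.3228, 0.0553]
tool_rot: [3.142, -0.0, 0.005]
force: [0.2, 0.1, -2.7]
grip_width: 0.0306
finger_force: 59.8
```

```bash
python3 -m crank '{"travel":[[0,0,0],[0,0,0],[0,0,0],[0,0,0],[0,0,0]],"turn":[[0,0,0],[0,0,0],[0,0,0],[0,0,0],[0,0,0]],"gripper":[0.4,0.3,0.2,0,0]}'
python3 -m crank '{"travel":[[0,0,1],[0,0,3],[0,0,5],[0,0,7],[0,0,7.5]],"turn":[[0,0,0],[0,0,0],[0,0,0],[0,0,0],[0,0,0]],"gripper":[0,0,0,0,0]}'
python3 -m crank '{"travel":[[-1.6,4,0],[-3.2,8.5,0],[-4.8,13,0],[-6.4,17.5,0],[-8,22,0]],"turn":[[0,0,0],[0,0,0],[0,0,0],[0,0,0],[0,0,0]],"gripper":[0,0,0,0,0]}'
python3 -m crank '{"travel":[[-1.5,3.3,0],[-1.5,3.3,-2],[-1.5,3.3,-4],[-1.5,3.3,-5],[-1.5,3.3,-5]],"turn":[[0,0,0],[0,0,0],[0,0,0],[0,0,0],[0,0,0]],"gripper":[0,0,0,0,0]}'
```

```text
clock: 26.05
position: [0.5618, -0.3228, 0.0553]
tool_rot: [3.142, -0.0, 0.005]
force: [0.2, 0.5, 0.4]
grip_width: 0.0854
finger_force: 0.0
clock: 26.55
position: [0.5627, -0.3233, 0.1332]
tool_rot: [3.14, -0.003, 0.005]
force: [-0.0, -1.3, -0.2]
grip_width: 0.0851
finger_force: 0.0
clock: 27.05
position: [0.4807, -0.1012, 0.1304]
tool_rot: [-3.142, -0.0, 0.005]
force: [0.8, 1.6, 0.1]
grip_width: 0.0857
finger_force: 0.0
clock: 27.55
position: [0.4661, -0.0697, 0.0794]
tool_rot: [-3.141, 0.002, 0.005]
force: [-0.2, -0.1, 0.2]
grip_width: 0.0857
finger_force: 0.0
```

```bash
python3 -m crank '{"travel":[[0,0,-2],[0,0,-4],[0,0,-5.2],[0,0,-5.8],[0,0,-5.8]],"turn":[[0,0,0],[0,0,0],[0,0,0],[0,0,0],[0,0,0]],"gripper":[0,0,0,0,0]}'
python3 -m crank '{"travel":[[0,0,0],[0,0,0],[0,0,0],[0,0,0],[0,0,0]],"turn":[[0,0,0],[0,0,0],[0,0,0],[0,0,0],[0,0,0]],"gripper":[1,1,1,1,1]}' 60
python3 -m crank '{"travel":[[0,0,0],[0,0,0],[0,0,0],[0,0,0],[0,0,0]],"turn":[[0,0,0],[0,0,0],[0,0,0],[0,0,0],[0,0,0]],"gripper":[1,1,1,1,1]}'
python3 -m crank '{"travel":[[0,0,1],[0,0,3],[0,0,6],[0,0,9],[0,0,11]],"turn":[[0,0,0],[0,0,0],[0,0,0],[0,0,0],[0,0,0]],"gripper":[1,1,1,1,1]}'
python3 - <<'E'
from h import *
# refine the flange hub position in the side view
f=bot.grab_frame("side")
cv2.imwrite("pics/s9.png",cv2.resize(f["pixels"][180:390,190:430,::-1],None,fx=3,fy=3,interpolation=cv2.INTER_CUBIC)[:600])
print((proj(f,(.4809,.3284,.048))-[190,180])*3)
E
```

```text
clock: 28.05
position: [0.4667, -0.0698, 0.0222]
tool_rot: [-3.142, 0.001, 0.005]
force: [-0.0, -0.0, 1.0]
grip_width: 0.0853
finger_force: 0.0
clock: 28.55
position: [0.467, -0.0698, 0.0229]
tool_rot: [3.141, -0.001, 0.005]
force: [-2.2, 0.1, 13.6]
grip_width: 0.0281
finger_force: 58.1
clock: 29.05
position: [0.467, -0.0699, 0.0229]
tool_rot: [3.141, -0.001, 0.005]
force: [-0.8, -0.2, 14.8]
grip_width: 0.0285
finger_force: 58.1
clock: 29.55
position: [0.4669, -0.0698, 0.1347]
tool_rot: [3.141, -0.002, 0.005]
force: [0.1, 0.6, -3.3]
grip_width: 0.0282
finger_force: 59.4
[127.73937417 458.93449951]
```

View pics/s9.png

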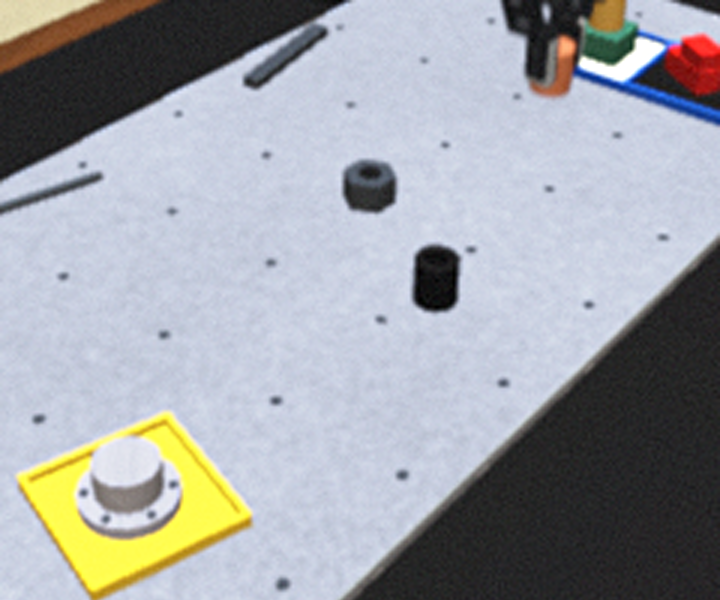

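The plug is held upright, and the hub top is at crop px (127,460), exactly where predicted. On to the flange.

```bash
python3 -m crank '{"travel":[[0.1,3,0],[0.2,7,0],[0.4,11,0],[0.5,15,0],[0.6,19,0]],"turn":[[0,0,0],[0,0,0],[0,0,0],[0,0,0],[0,0,0]],"gripper":[1,1,1,1,1]}'
python3 -m crank '{"travel":[[0.2,4.2,0],[0.4,8.4,0],[0.6,12.6,0],[0.7,16.8,0],[0.8,20.8,0]],"turn":[[0,0,0],[0,0,0],[0,0,0],[0,0,0],[0,0,0]],"gripper":[1,1,1,1,1]}'
python3 -m crank '{"travel":[[0,0,-2],[0,0,-4],[0,0,-5.5],[0,0,-6.3],[0,0,-6.6]],"turn":[[0,0,0],[0,0,0],[0,0,0],[0,0,0],[0,0,0]],"gripper":[1,1,1,1,1]}'
python3 -m crank '{"travel":[[0,0,-0.2],[0,0,-0.3],[0,0,-0.4],[0,0,-0.4],[0,0,-0.4]],"turn":[[0,0,0],[0,0,0],[0,0,0],[0,0,0],[0,0,0]],"gripper":[1,1,1,1,1]}'
```

```text
clock: 30.1
position: [0.4723, 0.1217, 0.1325]
tool_rot: [3.141, 0.0, 0.005]
force: [1.0, -0.3, -2.6]
grip_width: 0.028
finger_force: 59.7
clock: 30.6
position: [0.4803, 0.33, 0.1325]
tool_rot: [3.142, 0.0, 0.005]
force: [0.7, -0.1, -2.0]
grip_width: 0.0282
finger_force: 59.7
clock: 31.1
position: [0.4806, 0.3279, 0.0657]
tool_rot: [3.141, 0.001, 0.005]
force: [0.4, -0.2, -2.8]
grip_width: 0.0285
finger_force: 59.9
clock: 31.6
position: [0.4809, 0.3283, 0.0626]
tool_rot: [-3.141, -0.0, 0.005]
force: [-0.1, -1.2, -2.1]
grip_width: 0.0284
finger_force: 59.9
```

Expected contact is at 0.059, so I'll lower 3.5 mm, check, then release and retreat.

```bash
python3 -m crank '{"travel":[[0,0,-0.1],[0,0,-0.2],[0,0,-0.3],[0,0,-0.35],[0,0,-0.35]],"turn":[[0,0,0],[0,0,0],[0,0,0],[0,0,0],[0,0,0]],"gripper":[1,1,1,1,1]}'
python3 -m crank '{"travel":[[0,0,0],[0,0,0],[0,0,0],[0,0,0],[0,0,0]],"turn":[[0,0,0],[0,0,0],[0,0,0],[0,0,0],[0,0,0]],"gripper":[0.4,0.3,0.2,0,0]}'
python3 -m crank '{"travel":[[0,0,1],[0,0,3],[0,0,6],[0,0,9],[0,0,11]],"turn":[[0,0,0],[0,0,0],[0,0,0],[0,0,0],[0,0,0]],"gripper":[0,0,0,0,0]}'
python3 -m crank '{"travel":[[0,-3,0],[0,-7,0],[0,-11,0],[0,-15,0],[0,-18,0]],"turn":[[0,0,0],[0,0,0],[0,0,0],[0,0,0],[0,0,0]],"gripper":[0,0,0,0,0]}'
python3 - <<'E'
from h import *
for v in("top","side"):
    f=bot.grab_frame(v)
    for n in("brass","copper","jaw","block","dark"):
        for b in blobs(f,n):
            if b[1]<2000: print(v,n,b[0],b[1])
    if v=="side": cv2.imwrite("pics/s10.png",cv2.resize(f["pixels"][160:400,180:460,::-1],None,fx=2.5,fy=2.5))
    else: t=f
cv2.imwrite("pics/t10.png",t["pixels"][150:320,120:510,::-1].repeat(2,0).repeat(2,1))
E
```

```text
clock: 32.1
position: [0.4808, 0.3283, 0.059]
tool_rot: [-3.142, -0.0, 0.005]
force: [-2.2, -1.1, 4.1]
grip_width: 0.0276
finger_force: 60.8
clock: 32.6
position: [0.4807, 0.3283, 0.0588]
tool_rot: [-3.142, 0.0, 0.005]
force: [0.3, -0.7, 0.6]
grip_width: 0.0854
finger_force: 0.0
clock: 33.1
position: [0.4812, 0.3286, 0.1716]
tool_rot: [-3.14, -0.002, 0.005]
force: [0.5, 0.3, -0.8]
grip_width: 0.0853
finger_force: 0.0
clock: 33.6
position: [0.4806, 0.1458, 0.1696]
tool_rot: [3.141, -0.001, 0.004]
force: [-0.2, -0.1, -0.4]
grip_width: 0.0854
finger_force: 0.0
top brass [0.859  0.3265] 661
top brass [ 0.5681 -0.332 ] 212
top copper [0.4819 0.3502] 52
top jaw [0.8904 0.3448] 179
top jaw [ 0.4752 -0.3317] 283
top block [ 0.5566 -0.317 ] 209
top dark [0.6281 0.1684] 275
top dark [ 0.5775 -0.0027] 54
top dark [ 0.466  -0.3208] 1142
top dark [0.4643 0.0642] 125
side brass [ 0.9397 -0.2519] 64
side brass [ 0.5926 -0.3828] 171
side brass [0.8428 0.3424] 1154
side brass [0.4688 0.2927] 101
side brass [0.5222 0.3454] 66
side brass [0.4381 0.3592] 279
side copper [0.9388 0.0699] 1482
side copper [0.9391 0.434 ] 1004
side copper [0.5099 0.3056] 390
side jaw [ 0.4728 -0.3305] 240
side jaw [0.9376 0.3018] 191
side block [ 0.56   -0.3218] 196
side dark [ 0.4546 -0.2982] 218
side dark [0.5616 0.0161] 117
side dark [0.4629 0.0655] 261
```

View pics/s10.png

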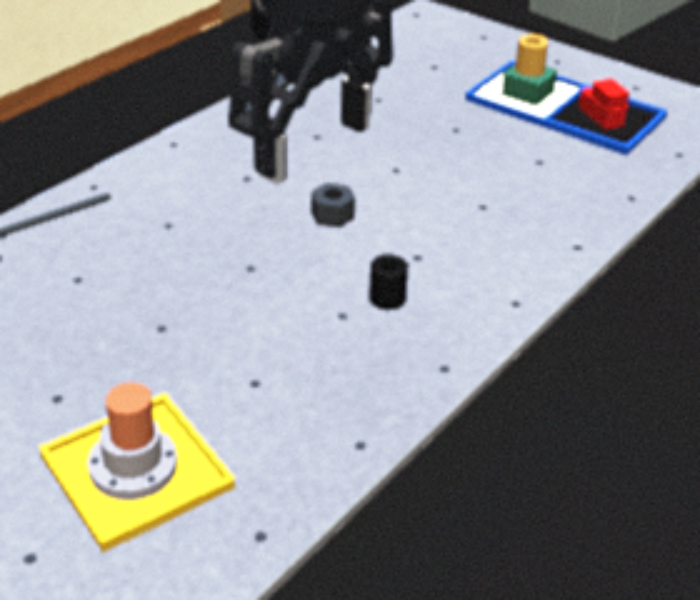

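View pics/t10.png

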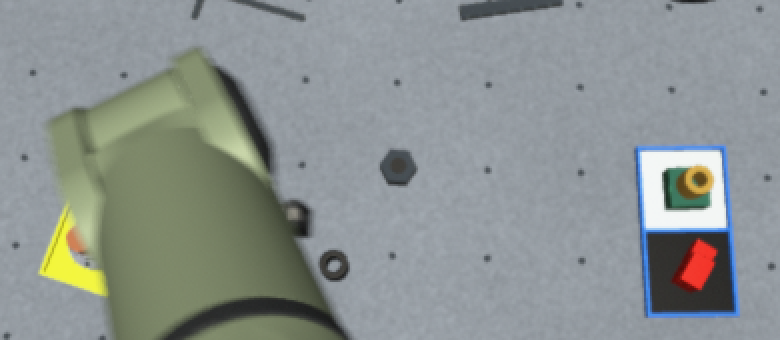

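The views show the copper plug on the flange at side px (130,415), the brass bush on the block at (532,55) and the jaw in its bay at (605,105). After the parallax correction the bush sits at (0.562, -0.322), on the block's axis. The jaw is within about 6 mm of its bay centre and the spares have not moved, so I'll hand in.

```bash
python3 -c "
from workcell import bot
print(bot.job_done())"
```

```text
the job is handed in; nothing more can be done
None
```

I made up both kits and handed the job in at about 34 s of the 99 s allowed; the final pictures show every part upright in place and both spares where they started, but the hand-in returned no verdict.

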